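Straightedge rocking test on a bath cover

TASK

Check the blue-rimmed steel cover for bow: set the steel straightedge down gently along the middle of its face, lengthwise, and let go. Then press the red end of the straightedge down until it rocks onto the face, then press the plain end down until it rocks the other way; leave the straightedge lying there. Do not knock the test-tube rack, and leave the green-rimmed cover alone.

Things in the scene. Friction and masses are not known exactly. Their poses are not given: they have to be found in the camera images.
- straightedge: Loose flat steel bar 220 x 30 x 10 mm thick, 0.42 kg. Mid-length a black grip block, 56 long, 30 wide (flush with the bar's sides), top 36 mm above the underside: pinch its 30 mm width. Last 44 mm of the +x end painted red, -x end plain. Origin: centre of underside; x towards the red end, z up. Press ends on the upper face, 70 to 105 mm from the centre, fingers closed, 5 to 10 N.
- blue_cover: Fixed bath cover, blue rim 238 x 150 mm, 20 high; steel face 210 x 120. Origin: centre of underside, x lengthwise, z up. Bowed: a level strip across the middle (x -15 to 15 mm) is 30 mm high; both halves slope from it to 26 mm high at the short ends. A bar laid lengthwise balances on the strip; 1 to 2 N on an end rocks it 2.5 degrees onto that slope (end drops 3 mm); it swings back when freed.
- green_cover: Another fixed cover of the same size with a green rim and a flat face 30 mm high: not to be checked. Origin: centre of the underside; x along its length, z up.
- tube_rack: Loose steel wire test-tube rack with glass tubes, 75 (x) x 130 (y) mm, 144 mm high, standing upright at the robot's left; a bystander. Origin: centre of the underside, z up.
Not all that is in view belongs to the job. Several things look just like the straightedge: the one meant starts farthest to the robot's left.

How it is judged:
On the way, in this order (a step that is already met when the one before it is completed fails the run):
1. the straightedge lies lengthwise along the middle of the blue-rimmed cover's face, let go and at rest (horizontal distance between straightedge and blue_cover below 0.025 m and angle between the x axis of straightedge and the x axis of blue_cover, either way round below 0.21 rad and z of straightedge in the frame of blue_cover between 0.024 and 0.036 m and angle between straightedge's own z axis and vertical below 0.12 rad and linear speed of straightedge below 0.02 m/s and contact force between straightedge and blue_cover above 1 N and contact force between the fingers and straightedge below 0.1 N), for 0.2 s.
2. its red end is pressed down by the fingers and it has rocked down to that side (horizontal distance between straightedge and blue_cover below 0.025 m and angle between the x axis of straightedge and the x axis of blue_cover, either way round below 0.21 rad and z of straightedge in the frame of blue_cover between 0.024 and 0.036 m and angle between straightedge's own z axis and vertical below 0.12 rad and contact force between the fingers and straightedge above 0.6 N and x of the grasp point in the frame of straightedge between 0.055 and 0.125 m and angle between straightedge's own x axis and vertical above 1.5908 rad), for 0.2 s.
3. its plain end is pressed down by the fingers and it has rocked down to that side (horizontal distance between straightedge and blue_cover below 0.025 m and angle between the x axis of straightedge and the x axis of blue_cover, either way round below 0.21 rad and z of straightedge in the frame of blue_cover between 0.024 and 0.036 m and angle between straightedge's own z axis and vertical below 0.12 rad and contact force between the fingers and straightedge above 0.6 N and x of the grasp point in the frame of straightedge between -0.125 and -0.055 m and angle between straightedge's own x axis and vertical below 1.5508 rad), for 0.2 s.
At the end, for the whole second after the job is handed in: The straightedge lies released and at rest on the face of the blue-rimmed cover, its middle within 25 mm of the cover's middle and lined up lengthwise within 12 degrees (either way round), after being rocked first by its red end and then by its plain end (all of step 1); the robot touches nothing.
It fails at once if the test-tube rack is moved more than 30 mm or tipped (distance of tube_rack from where it was at the start of the episode above 0.03 m or angle between tube_rack's own z axis and vertical above 0.25 rad).
It fails at once if the straightedge is slammed or forced onto the blue-rimmed cover (more than 80 N) (contact force between straightedge and blue_cover above 80 N).
It fails at once if the straightedge or the fingers press on the green-rimmed cover (more than 2 N) (contact force between any of straightedge, the fingers and green_cover above 2 N).
It also fails if it takes over 54 s, if anything falls off the work surface, if the arm or the gripper's body presses on something with over 40 N, if the wrist force passes 120 N, or if a joint passes its speed limit or range.

ROBOT

A 7-joint arm with a two-finger parallel gripper is mounted at the origin on the work surface. World frame = base frame: x ahead of the robot, y to its left, z up, the work surface at z = 0. Lengths are in m, angles in rad, forces in N, time in s.
With the tool pointing down it reaches from about 0.35 to 0.9 m from the base axis. Payload 8.1 kg.
Tool frame: the origin (TCP) lies between the finger pads; the fingertips stand 11 mm ahead of it and the grasp point (between the pads) lies 8 mm behind it; z points along the fingers, y is the line along which they close (so a half turn about z gives the same grasp; the last joint's range is limited). The gripper opens to 92 mm and grips with 3 to 60 N. Pads are 19 mm wide; open, the fingers measure 130 mm over their backs; the gripper's body (75 mm by 190 mm) begins 47 mm behind the grasp point.
Start: joints at [1.229, 0.434, 0.025, 1.573, -0.012, 1.134, -0.075], TCP at [0.148, -0.607, 0.238] pointing down, gripper open.
Joint ranges: [-2.62, 2.62], [-0.44, 2.09], [-1.27, 1.32], [0.08, 2.57], [-1.32, 4.46], [0.12, 2], [-2.74, 2.74]. Speed limits (rad/s): [2.22, 2.22, 3.01, 3.01, 3.14, 3.14, 3.14].

INTERFACE

Orientations are given as a rotation vector (axis times angle).
In Python, from cell import observe, get_image, camera_params, sign_off gives the robot as it stands.
- The arm moves only by the shell command python3 -m pendant 'ROWS' [FORCE]. ROWS is JSON, one flat list of numbers, 7 for each row, row after row: the shift along the tool's x, y, z in m, then the turn, a rotation vector about the tool's x, y, z in rad, then the finger opening in m, from 0 to 0.0918. In form: [dx, dy, dz, rx, ry, rz, jaw, dx, dy, dz, rx, ry, rz, jaw, ...]. A call has 1 to 10 rows; each row shifts and turns the commanded pose from where the row before left it, along the tool's axes as they then stand; what a row does not reach is not made up. A row lasts 1/8 s, in which the tool goes at most 62.5 mm and 10.7 degrees, less where a joint would pass 70% of its speed; a pose out of reach is approached as far as the arm can. A call is refused whole if a number of a shift passes 0.0625 or a number of a turn 0.188, either way. A call with a gripper value outside its range is refused whole. The fingers move at their own pace and stop on an object; FORCE is the grip in N (left out, the last holds). Time passes only in rows, so rows that do not move let the fingers close. It gives the time, the measured TCP pose, the force, the opening and the grip force at its end, in the units of the state.
- observe(): the state, without advancing time (a new reading comes with each control period).
- get_image(name): name is "scene" or "top"; returns the picture (420x560x3 uint8, red, green, blue); there is no depth.
- camera_params(name): a dict with "intrinsics" (3x3 intrinsics, pixels), "eye" and "rotation" of the camera in the world. Camera axes: x right, y down, z forward; pixel columns grow to the right and rows downward; lengths in m; the calibration is good to about 2 mm. A picture is of the moment at which its call begins. camera_params takes no time and is no camera call.
- sign_off(): hands the job in; it is judged then, once.
The state is a dict: "clock": time; "joints": joint angles; "dq": joint speeds; "joint_efforts": joint torques, N m; "position": TCP position; "ee_rot": TCP orientation; "force": force on the tool from outside, world axes, zero at the start; "ft_torque": the same for the moment, N m; "width": opening from 0.0 (shut) to 1.0 (fully open); "gripper_force": force on a finger pad.
Only numpy, scipy, OpenCV 4.12 (cv2) and the standard library are available. Lean on these libraries where they do the work, as an engineer would, in place of code of your own. Each camera call takes 0.05 s, during which the arm holds its last target. There are 200 camera calls.

## Working session

There is one attempt and no reset: what is moved stays moved. The work goes in short steps, Python scripts to look and compute and a shell command to move; the robot and the scene stay as the last step left them, time stands still between calls to the robot, and variables do not carry over. Pictures are saved under pics/ and viewed, at most 10 in all, crops included, and the job is handed in when it is done.

```bash
mkdir -p pics; ls
python3 - <<'E'
from cell import *
import cv2,numpy as np
for n in("scene","top"):
    cv2.imwrite(f"pics/{n}0.png",get_image(n)[:,:,::-1]); print(n,camera_params(n))
o=observe();print(o)
E
```

```text
pics
scene {'intrinsics': array([[516.23911232,   0.        , 282.91766071],
       [  0.        , 516.23911232, 209.69198501],
       [  0.        ,   0.        ,   1.        ]]), 'eye': array([1.71659646, 0.03589011, 0.84454836]), 'rotation': array([-1.5178318 , -1.71016979,  0.94250313])}
top {'intrinsics': array([[426.2201829 ,   0.        , 274.33730497],
       [  0.        , 426.2201829 , 206.43842854],
       [  0.        ,   0.        ,   1.        ]]), 'eye': array([ 0.25994461, -0.09378136,  1.58675092]), 'rotation': array([-2.16379733,  2.19848052, -0.11745633])}
{'clock': 0.1, 'joints': array([ 1.22943154,  0.43513586,  0.02499416,  1.57398901, -0.01159128,
        1.1339821 , -0.0751346 ]), 'dq': array([-2.79277254e-03, -8.17844617e-05,  6.97897648e-04, -1.95993492e-03,
        3.44244050e-05, -1.43441319e-03, -4.30406008e-04]), 'joint_efforts': array([ 1.43073259e-03, -6.69127321e+01,  9.87179875e-01, -3.15144861e+01,
       -6.04946539e-02,  3.74357658e-02,  9.30142483e-05]), 'position': array([ 0.14764971, -0.6068692 ,  0.23704112]), 'ee_rot': array([-3.11792806e+00, -3.73816343e-01,  4.75159166e-04]), 'force': array([1.16688001, 0.0284313 , 0.3974992 ]), 'ft_torque': array([-0.02135875, -0.00553348,  0.00839794]), 'gripper_force': 0.0, 'width': 0.9976021949680725}
```

View pics/scene0.png

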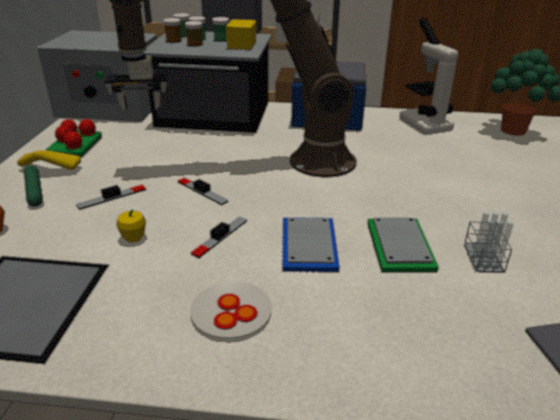

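View pics/top0.png

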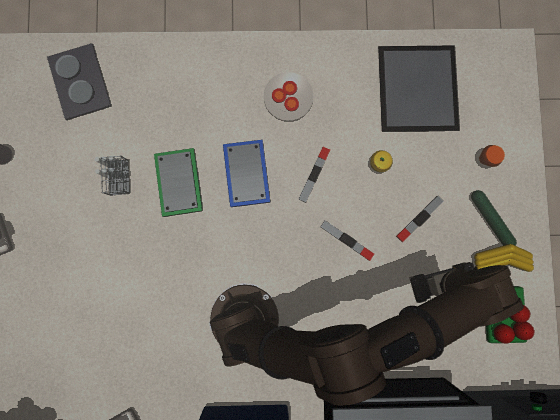

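The scene view shows the blue cover at about (310,243) and the green one at (402,243), with the rack at (488,245). In the top view they are at (246,173), (179,182) and (115,175).
Straightedge candidates in the top view: A (314,174), B (347,240), C (420,218). Image left is the robot's left (+y), so I choose A, which is farthest left. I'll check it in a crop.

```bash
cat > h.py <<'E'
import numpy as np,cv2
from scipy.spatial.transform import Rotation as R
from cell import *
def ray(cam,px,z):
    c=camera_params(cam);d=R.from_rotvec(c['rotation']).as_matrix()@np.linalg.solve(c['intrinsics'],[px[0],px[1],1.])
    return (c['eye']+d*(z-c['eye'][2])/d[2])
def big(mask,x0,y0,x1,y1):
    m=np.zeros(mask.shape,np.uint8);m[y0:y1,x0:x1]=mask[y0:y1,x0:x1]
    cs=cv2.findContours(m,cv2.RETR_EXTERNAL,cv2.CHAIN_APPROX_NONE)[0]
    c=max(cs,key=cv2.contourArea);return cv2.minAreaRect(c),c
E
python3 - <<'E'
from h import *
im=cv2.imread("pics/top0.png");hsv=cv2.cvtColor(im,cv2.COLOR_BGR2HSV);h,s,v=cv2.split(hsv)
def lin(r,z):
    p=np.array([ray("top",q,z)[:2] for q in cv2.boxPoints(r)]);e=p[1]-p[0];f=p[2]-p[1]
    l=e if np.hypot(*e)>np.hypot(*f) else f
    return p.mean(0).round(4),np.hypot(*e).round(3),np.hypot(*f).round(3),np.degrees(np.arctan2(l[1],l[0])).round(1)
blue=((h>105)&(h<130)&(s>120)).astype(np.uint8)
r,_=big(blue,210,130,285,220);print("blue",r,lin(r,.02))
red=(((h<8)|(h>172))&(s>120)).astype(np.uint8)
r,_=big(red,295,140,340,210);print("red",r,lin(r,.01))
blk=(v<60).astype(np.uint8)
r,_=big(blk,295,140,340,210);print("block",r,lin(r,.036))
gr=((h>45)&(h<80)&(s>100)).astype(np.uint8)
r,_=big(gr,140,130,215,225);print("green",r,lin(r,.02))
o=observe();print(R.from_rotvec(o['ee_rot']).as_matrix().round(3))
cv2.imwrite("pics/crop.png",cv2.resize(im[130:220,210:350],None,fx=5,fy=5))
E
```

```text
blue ((245.91537475585938, 172.82310485839844), (62.637542724609375, 39.81515121459961), 82.87498474121094) (array([ 0.5329, -0.0152]), np.float64(0.149), np.float64(0.236), np.float64(-173.8))
red ((323.9000549316406, 152.7000274658203), (7.602630138397217, 11.180339813232422), 26.56505012512207) (array([ 0.6064, -0.3089]), np.float64(0.043), np.float64(0.029), np.float64(-27.6))
block ((314.19232177734375, 173.03846740722656), (7.61538553237915, 15.615386009216309), 22.61986541748047) (array([ 0.525 , -0.2675]), np.float64(0.058), np.float64(0.028), np.float64(-23.7))
green ((177.54733276367188, 181.8406524658203), (63.061336517333984, 40.30752944946289), 82.09283447265625) (array([0.5027, 0.2379]), np.float64(0.149), np.float64(0.236), np.float64(-172.2))
[[ 0.972  0.236 -0.   ]
 [ 0.236 -0.972  0.001]
 [-0.    -0.001 -1.   ]]
```

View pics/crop.png

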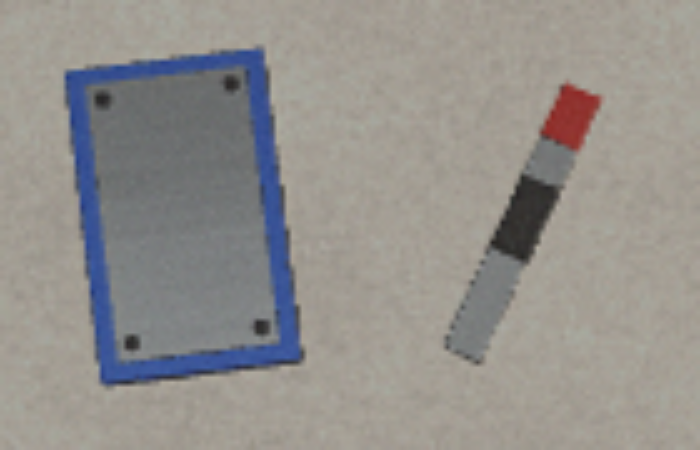

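The crop shows one bar beside the blue cover. Its red end is at the top, which is (324,153) in the full image, and its black grip is mid-bar at (314,173). The choice of A stands.

```bash
python3 -m pendant '[0.0447,-0.024,0,0,0,0,0.08,0.0447,-0.024,0,0,0,0,0.08,0.0447,-0.024,0,0,0,0,0.08,0.0447,-0.024,0,0,0,0,0.08,0.0447,-0.024,0,0,0,0,0.08,0.0447,-0.024,0,0,0,0,0.08,0.0447,-0.024,0,0,0,0,0.08,0.0447,-0.024,0,0,0,0,0.08,0.0447,-0.024,0,0,0,0,0.08,0.0447,-0.024,0,0,0,0,0.08]' 20
python3 -m pendant '[0,0,0,0,0,0.175,0.08,0,0,0,0,0,0.175,0.08,0,0,0,0,0,0.175,0.08,0,0,0,0,0,0.175,0.08,0,0,0,0,0,0,0.08,0,0,0,0,0,0,0.08]'
cat >> h.py <<'E'
def state():
    o=observe();M=R.from_rotvec(o['ee_rot']).as_matrix()
    print('t',o['clock'],'p',o['position'].round(4),'yaw',np.degrees(np.arctan2(M[1,0],M[0,0])).round(2),'zax',M[:,2].round(3),'F',o['force'].round(2),'w',o['width'],'gf',o['gripper_force']);return o,M
def togo(p,yaw):
    o,M=state();print('tool shift',(M.T@(np.array(p)-o['position'])).round(4),'rz',np.radians(np.degrees(np.arctan2(M[1,0],M[0,0]))-yaw).round(4))
E
python3 -c "
from h import *
togo([.526,-.268,.031],-26.5)
cv2.imwrite('pics/a.png',get_image('scene')[::1,:,::-1][150:330,150:450].repeat(2,0).repeat(2,1))"
```

```text
clock: 1.35
position: [0.5262, -0.2672, 0.2374]
ee_rot: [-3.119, -0.374, 0.001]
force: [0.4, 0.1, -0.3]
width: 0.866
gripper_force: 0.0
clock: 2.1
position: [0.5253, -0.2683, 0.2375]
ee_rot: [-3.06, 0.712, 0.001]
force: [0.6, 0.8, 0.2]
width: 0.872
gripper_force: 0.0
t 2.1 p [ 0.5253 -0.2683  0.2375] yaw -26.2 zax [-0.  0. -1.] F [0.58 0.78 0.2 ] w 0.8720022878186638 gf 0.0
tool shift [ 0.0006 -0.0006  0.2065] rz 0.0053
```

View pics/a.png

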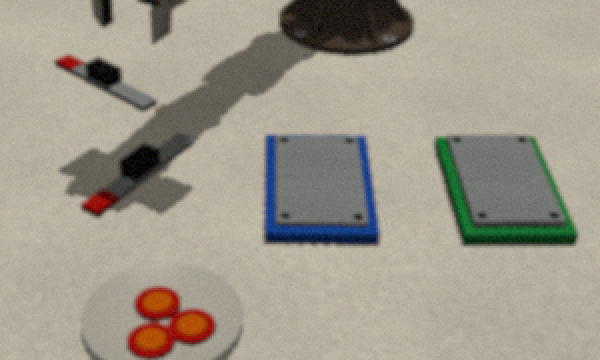

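The fingers' shadow straddles the chosen bar at crop (140,165), and nothing is in the way. Descending to grip.

```bash
python3 -m pendant '[0,0,0.045,0,0,0,0.08,0,0,0.045,0,0,0,0.08,0,0,0.045,0,0,0,0.08,0,0,0.04,0,0,0,0.08,0,0,0.025,0,0,0,0.08,0,0,0.0155,0,0,0,0.08,0,0,0,0,0,0,0.08,0,0,0,0,0,0,0.08]' 25
python3 -m pendant '[0,0,0,0,0,0,0.02,0,0,0,0,0,0,0.02,0,0,0,0,0,0,0.02,0,0,0,0,0,0,0.02,0,0,0,0,0,0,0.02,0,0,0,0,0,0,0.02]' 25
```

```text
clock: 3.15
position: [0.5261, -0.2687, 0.0232]
ee_rot: [3.058, -0.718, 0.002]
force: [0.1, -0.8, 0.4]
width: 0.868
gripper_force: 0.0
clock: 3.9
position: [0.5255, -0.2681, 0.0222]
ee_rot: [-3.058, 0.718, -0.0]
force: [0.2, 1.2, 1.0]
width: 0.328
gripper_force: 25.0
```

```bash
python3 -m pendant '[0,0,-0.03,0,0,0,0.02,0,0,-0.04,0,0,0,0.02,0,0,-0.04,0,0,0,0.02,0,0,0,0,0,-0.1425,0.02,0,0,0,0,0,-0.1425,0.02,0,0,0,0,0,-0.1425,0.02,0,0,0,0,0,-0.1425,0.02,0,0,0,0,0,0,0.02,0,0,0,0,0,0,0.02]'
python3 -c "
from h import *
togo([.533,-.0152,.13],6.2)"
```

```text
clock: 5.03
position: [0.525, -0.2684, 0.1318]
ee_rot: [-3.137, -0.165, 0.001]
force: [0.4, 0.1, -4.1]
width: 0.322
gripper_force: 25.0
t 5.025 p [ 0.525  -0.2684  0.1318] yaw 6.04 zax [-0.001  0.    -1.   ] F [ 0.43  0.07 -4.06] w 0.32166457240687824 gf 24.982419312000275
tool shift [ 0.0346 -0.2509  0.0019] rz -0.0028
```

```bash
python3 -m pendant '[0.0058,-0.0418,0,0,0,0,0.02,0.0058,-0.0418,0,0,0,0,0.02,0.0058,-0.0418,0,0,0,0,0.02,0.0058,-0.0418,0,0,0,0,0.02,0.0058,-0.0418,0,0,0,0,0.02,0.0058,-0.0418,0,0,0,0,0.02,0,0,0,0,0,0,0.02,0,0,0,0,0,0,0.02,0,0,0,0,0,0,0.02]'
python3 -c "
from h import *
togo([.533,-.0152,.13],6.2)
for n in('top','scene'): cv2.imwrite(f'pics/b_{n}.png',get_image(n)[:,:,::-1])
a=cv2.imread('pics/b_top.png')[110:240,190:320];b=cv2.imread('pics/b_scene.png')[150:280,240:370]
cv2.imwrite('pics/b.png',cv2.resize(np.hstack([a,b]),None,fx=3,fy=3))"
```

```text
clock: 6.15
position: [0.5327, -0.0167, 0.1321]
ee_rot: [3.136, 0.166, -0.0]
force: [0.7, -0.0, -3.9]
width: 0.324
gripper_force: 25.0
t 6.15 p [ 0.5327 -0.0167  0.1321] yaw 6.07 zax [-0.    -0.001 -1.   ] F [ 0.72 -0.03 -3.94] w 0.3237771243865222 gf 24.982431828975677
tool shift [ 0.0005 -0.0015  0.0021] rz -0.0022
```

View pics/b.png

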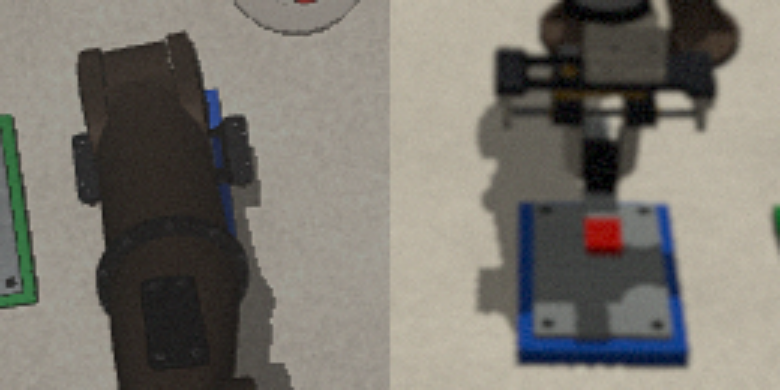

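The left half shows the arm over the blue cover. In the right half the red end of the bar is at about crop (603,235), centred over the face. I'll use the far edge of the red patch to get the bar's lengthwise offset.

Run:
```python
from h import *
im=cv2.imread("pics/b_scene.png");h,s,v=cv2.split(cv2.cvtColor(im,cv2.COLOR_BGR2HSV))
red=(((h<8)|(h>172))&(s>120)).astype(np.uint8)
_,c=big(red,285,210,340,245);x,y,w,hh=cv2.boundingRect(c);print(x,y,w,hh)
o,M=state()
# far edge: red/plain line, 66 mm from centre, top face
for zz in(.118,.120,.122):
    p=ray("scene",(x+w/2-.5,y-.5),zz);print((M.T@(p-o['position'])).round(4))
```

```text
304 223 14 12
t 6.25 p [ 0.5327 -0.0165  0.1322] yaw 6.1 zax [-0. -0. -1.] F [ 1.16  0.39 -4.27] w 0.3244268552702908 gf 24.98243361711502
[0.0679 0.0016 0.0141]
[0.071  0.0018 0.0121]
[0.074  0.002  0.0101]
```

```bash
python3 -m pendant '[-0.0025,-0.0015,0.02,0,0,0,0.02,0,0,0.02,0,0,0,0.02,0,0,0.015,0,0,0,0.02,0,0,0.01,0,0,0,0.02,0,0,0.006,0,0,0,0.02,0,0,0,0,0,0,0.02,0,0,0,0,0,0,0.02]'
python3 -m pendant '[0,0,0.002,0,0,0,0.02,0,0,0.002,0,0,0,0.02,0,0,0.002,0,0,0,0.02,0,0,0,0,0,0,0.02,0,0,0,0,0,0,0.02]'
```

```text
clock: 7.12
position: [0.5305, -0.014, 0.0617]
ee_rot: [3.137, 0.171, 0.001]
force: [0.3, 0.2, -4.9]
width: 0.328
gripper_force: 25.0
clock: 7.75
position: [0.5301, -0.0141, 0.0552]
ee_rot: [3.137, 0.171, -0.0]
force: [0.4, -0.3, -2.9]
width: 0.328
gripper_force: 25.0
```

```bash
python3 -m pendant '[0,0,0.001,0,0,0,0.02,0,0,0.001,0,0,0,0.02,0,0,0,0,0,0,0.02,0,0,0,0,0,0,0.02]'
python3 -m pendant '[0,0,0.0005,0,0,0,0.02,0,0,0.0005,0,0,0,0.02,0,0,0,0,0,0,0.02,0,0,0,0,0,0,0.02]'
```

```text
clock: 8.25
position: [0.5301, -0.0141, 0.0532]
ee_rot: [3.137, 0.171, -0.0]
force: [0.1, 0.1, -5.6]
width: 0.328
gripper_force: 25.0
clock: 8.75
position: [0.5301, -0.0141, 0.0522]
ee_rot: [3.137, 0.171, 0.0]
force: [0.5, 0.1, -4.9]
width: 0.321
gripper_force: 25.0
```

```bash
python3 -m pendant '[0,0,0.0005,0,0,0,0.02,0,0,0.0005,0,0,0,0.02,0,0,0,0,0,0,0.02,0,0,0,0,0,0,0.02]'
```

```text
clock: 9.25
position: [0.5301, -0.0141, 0.0522]
ee_rot: [3.137, 0.171, 0.001]
force: [-4.8, 0.3, 10.3]
width: 0.325
gripper_force: 25.0
```

```bash
python3 -m pendant '[0,0,0.0005,0,0,0,0.02,0,0,0,0,0,0,0.02,0,0,0,0,0,0,0.02]'
```

```text
clock: 9.62
position: [0.5301, -0.0141, 0.0521]
ee_rot: [3.137, 0.171, 0.001]
force: [-7.1, -0.6, 17.6]
width: 0.324
gripper_force: 25.0
```

```bash
python3 -m pendant '[0,0,-0.001,0,0,0,0.02,0,0,0,0,0,0,0.02,0,0,0,0,0,0,0.05,0,0,0,0,0,0,0.05,0,0,0,0,0,0,0.05,0,0,0,0,0,0,0.05,0,0,0,0,0,0,0.05]'
python3 -m pendant '[0,0,-0.01,0,0,0,0.05,0,0,-0.02,0,0,0,0.05,0,0,-0.03,0,0,0,0.05,0,0,-0.03,0,0,0,0.05,0,0,-0.03,0,0,0,0.05,0,0,0,0,0,0,0.0,0,0,0,0,0,0,0.0,0,0,0,0,0,0,0.0]'
python3 - <<'E'
from h import *
state()
for n in('top','scene'): cv2.imwrite(f'pics/c_{n}.png',get_image(n)[:,:,::-1])
a=cv2.imread('pics/c_top.png')[110:240,190:320];b=cv2.imread('pics/c_scene.png')[170:300,240:370]
cv2.imwrite('pics/c.png',cv2.resize(np.hstack([a,b]),None,fx=3,fy=3))
E
```

```text
clock: 10.5
position: [0.5301, -0.0141, 0.0517]
ee_rot: [3.137, 0.171, -0.0]
force: [0.1, 0.8, 0.5]
width: 0.545
gripper_force: 0.0
clock: 11.5
position: [0.5294, -0.0141, 0.1709]
ee_rot: [3.137, 0.171, -0.003]
force: [0.3, 0.5, -1.3]
width: 0.265
gripper_force: 0.0
t 11.5 p [ 0.5294 -0.0141  0.1709] yaw 6.23 zax [-0.002 -0.    -1.   ] F [ 0.31  0.53 -1.31] w 0.26476696326763893 gf 0.0
```

View pics/c.png

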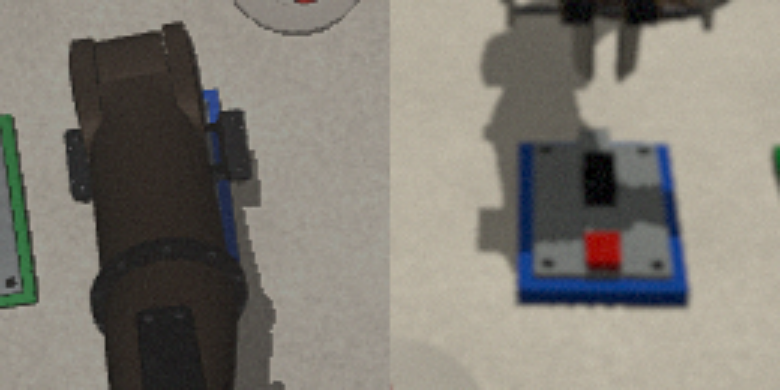

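The bar is balanced lengthwise on the blue face, with the block at crop (600,180) and the red end at (602,250). The fingers are clear above it. Next I measure the red patch for the press point.

Run:
```python
from h import *
im=cv2.imread("pics/c_scene.png");h,s,v=cv2.split(cv2.cvtColor(im,cv2.COLOR_BGR2HSV))
red=(((h<8)|(h>172))&(s>120)).astype(np.uint8)
_,c=big(red,285,210,340,275);x,y,w,hh=cv2.boundingRect(c);print(x,y,w,hh)
print('red far edge',ray("scene",(x+w/2-.5,y-.5),.04))
blue=((h>105)&(h<130)&(s>120)).astype(np.uint8)
r,c=big(blue,270,190,350,285);c=c[:,0].astype(float)
print('blue far edge y',c[:,1].min(),ray("scene",((c[:,0].min()+c[:,0].max())/2,c[:,1].min()-.5),.02),'expected x',.533+.119*np.cos(.108))
u=np.array([np.cos(.108),np.sin(.108)])
e=ray("scene",(x+w/2-.5,y-.5),.04)[:2];ctr=e-.066*u;print('bar centre',ctr)
ctr=(ctr+[.533,-.0145])/2
for k in(.088,-.088): togo([*(ctr+k*u),.09],6.2)
```

```text
305 247 12 13
red far edge [ 0.59733163 -0.0081011   0.04      ]
blue far edge y 218.0 [ 0.42271896 -0.01910415  0.02      ] expected x 0.6513066663135556
bar centre [ 0.53171617 -0.01521525]
t 11.6 p [ 0.5296 -0.0141  0.1709] yaw 6.24 zax [-0.002 -0.    -1.   ] F [0.33 0.46 0.62] w 0.18243948649249636 gf 0.0
tool shift [0.0908 0.0012 0.0808] rz 0.0006
t 11.6 p [ 0.5296 -0.0141  0.1709] yaw 6.24 zax [-0.002 -0.    -1.   ] F [0.33 0.46 0.62] w 0.18243948649249636 gf 0.0
tool shift [-0.0852  0.001   0.0811] rz 0.0006
```

```bash
python3 -m pendant '[0.045,0.0005,0,0,0,0,0,0.045,0.0005,0.02,0,0,0,0,0,0,0.035,0,0,0,0,0,0,0.03,0,0,0,0,0,0,0.02,0,0,0,0,0,0,0.006,0,0,0,0,0,0,0,0,0,0,0,0,0,0,0,0,0,0]'
python3 -m pendant '[0,0,0.003,0,0,0,0,0,0,0.003,0,0,0,0,0,0,0.003,0,0,0,0,0,0,0,0,0,0,0,0,0,0,0,0,0,0]'
```

```text
clock: 12.6
position: [0.6203, -0.0052, 0.0617]
ee_rot: [3.137, 0.171, 0.002]
force: [0.6, -0.1, 0.0]
width: 0.005
gripper_force: 0.0
clock: 13.22
position: [0.6197, -0.0053, 0.0517]
ee_rot: [3.137, 0.171, -0.0]
force: [0.2, -0.3, 0.4]
width: 0.007
gripper_force: 0.0
```

```bash
python3 -m pendant '[0,0,0.001,0,0,0,0,0,0,0.001,0,0,0,0,0,0,0.001,0,0,0,0,0,0,0.001,0,0,0,0,0,0,0,0,0,0,0,0,0,0,0,0,0,0]'
```

```text
clock: 13.98
position: [0.6202, -0.0052, 0.0485]
ee_rot: [3.137, 0.171, 0.002]
force: [-1.5, -0.3, 8.0]
width: 0.007
gripper_force: 3.9
```

```bash
python3 -m pendant '[0,0,0.0005,0,0,0,0,0,0,0,0,0,0,0,0,0,0,0,0,0,0]'
```

```text
clock: 14.35
position: [0.6202, -0.0053, 0.0484]
ee_rot: [3.137, 0.171, 0.002]
force: [-2.9, -0.8, 12.0]
width: 0.006
gripper_force: 6.0
```

```bash
python3 -m pendant '[0,0,-0.0005,0,0,0,0,0,0,0,0,0,0,0,0,0,0,0,0,0,0]'
python3 -m pendant '[0,0,-0.005,0,0,0,0,0,0,-0.03,0,0,0,0,0,0,-0.04,0,0,0,0,-0.044,0,0,0,0,0,0,-0.044,0,0,0,0,0,0,-0.044,0,0,0,0,0,0,-0.044,0,0,0,0,0,0,0,0,0,0,0,0,0,0,0,0,0,0,0,0]'
python3 - <<'E'
from h import *
o,M=state()
im=get_image('scene')[:,:,::-1];cv2.imwrite('pics/d_scene.png',im)
h,s,v=cv2.split(cv2.cvtColor(np.ascontiguousarray(im),cv2.COLOR_BGR2HSV))
red=(((h<8)|(h>172))&(s>120)).astype(np.uint8)
_,c=big(red,285,210,340,275);x,y,w,hh=cv2.boundingRect(c);print(x,y,w,hh)
e=ray("scene",(x+w/2-.5,y-.5),.04);print('edge',e,(M.T@(e-o['position'])).round(4))
cv2.imwrite('pics/d.png',cv2.resize(im[150:290,220:400],None,fx=4,fy=4))
E
```

```text
clock: 14.72
position: [0.6202, -0.0053, 0.0485]
ee_rot: [3.137, 0.171, 0.002]
force: [-1.1, 0.3, 8.5]
width: 0.009
gripper_force: 3.9
clock: 15.85
position: [0.4454, -0.0244, 0.1231]
ee_rot: [3.137, 0.171, 0.002]
force: [0.8, -0.1, 0.1]
width: 0.005
gripper_force: 0.0
t 15.85 p [ 0.4454 -0.0244  0.1231] yaw 6.22 zax [ 0.001 -0.    -1.   ] F [ 0.84 -0.08  0.1 ] w 0.004502765034062715 gf 0.0
305 248 12 12
edge [ 0.60185487 -0.00779574  0.04      ] [0.1572 0.0004 0.0833]
```

View pics/d.png

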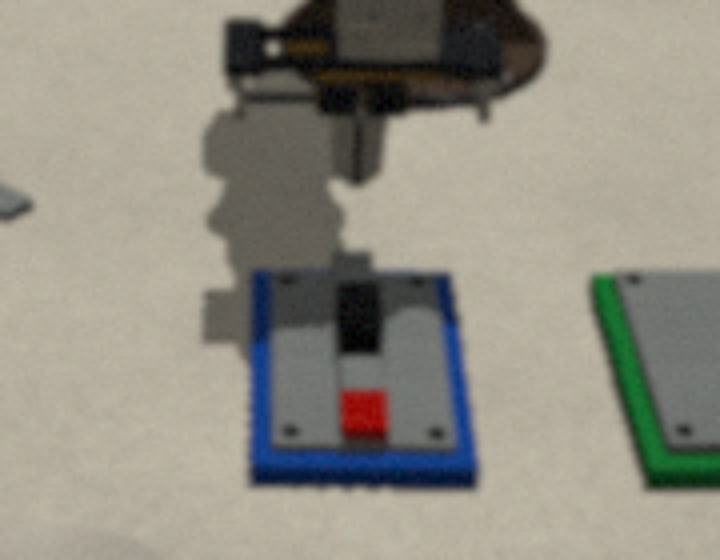

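The bar still lies along the face, red end at crop (363,412), and the closed fingers are above the plain end at (357,180). Pressing the plain end.

```bash
python3 -m pendant '[0,0,0.03,0,0,0,0,0,0,0.02,0,0,0,0,0,0,0.01,0,0,0,0,0,0,0,0,0,0,0,0,0,0,0,0,0,0]'
python3 -m pendant '[0,0,0.003,0,0,0,0,0,0,0.003,0,0,0,0,0,0,0.003,0,0,0,0,0,0,0.002,0,0,0,0,0,0,0.001,0,0,0,0,0,0,0,0,0,0,0,0,0,0,0,0,0,0]'
```

```text
clock: 16.52
position: [0.4454, -0.0243, 0.0632]
ee_rot: [3.137, 0.171, 0.001]
force: [-0.1, 0.3, 0.2]
width: 0.004
gripper_force: 0.0
clock: 17.4
position: [0.4447, -0.0244, 0.0508]
ee_rot: [3.137, 0.171, -0.0]
force: [0.9, 1.0, 1.1]
width: 0.004
gripper_force: 0.4
```

```bash
python3 -m pendant '[0,0,0.001,0,0,0,0,0,0,0.001,0,0,0,0,0,0,0,0,0,0,0,0,0,0,0,0,0,0]'
```

```text
clock: 17.9
position: [0.4447, -0.0244, 0.0487]
ee_rot: [3.137, 0.171, -0.0]
force: [-0.6, 0.1, 0.5]
width: 0.007
gripper_force: 0.5
```

```bash
python3 -m pendant '[0,0,0.001,0,0,0,0,0,0,0.0005,0,0,0,0,0,0,0,0,0,0,0,0,0,0,0,0,0,0]'
```

```text
clock: 18.4
position: [0.4448, -0.0244, 0.0479]
ee_rot: [3.137, 0.171, 0.001]
force: [-5.3, -0.6, 16.2]
width: 0.004
gripper_force: 8.1
```

```bash
python3 -m pendant '[0,0,-0.0006,0,0,0,0,0,0,0,0,0,0,0,0,0,0,0,0,0,0,0,0,0,0,0,0,0]'
python3 -m pendant '[0,0,-0.003,0,0,0,0,0,0,-0.005,0,0,0,0,0,0,-0.03,0,0,0,0,0,0,-0.05,0,0,0,0,0,0,-0.05,0,0,0,0,0,0,-0.04,0,0,0,0,0,0,0,0,0,0,0,0,0,0,0,0,0,0,0,0,0,0,0,0,0]'
python3 - <<'E'
from h import *
o,M=state()
im=np.ascontiguousarray(get_image('scene')[:,:,::-1])
h,s,v=cv2.split(cv2.cvtColor(im,cv2.COLOR_BGR2HSV))
red=(((h<8)|(h>172))&(s>120)).astype(np.uint8)
_,c=big(red,285,210,340,275);x,y,w,hh=cv2.boundingRect(c);print(x,y,w,hh)
e=ray("scene",(x+w/2-.5,y-.5),.04);print('edge',e)
cv2.imwrite('pics/e.png',cv2.resize(im[150:290,220:400],None,fx=4,fy=4))
E
```

```text
clock: 18.9
position: [0.4448, -0.0245, 0.0481]
ee_rot: [3.137, 0.171, 0.0]
force: [-2.3, 0.1, 7.5]
width: 0.006
gripper_force: 4.2
clock: 20.02
position: [0.4439, -0.0245, 0.2247]
ee_rot: [-3.137, -0.171, 0.004]
force: [0.1, 0.1, -0.3]
width: 0.004
gripper_force: 0.0
t 20.025 p [ 0.4439 -0.0245  0.2247] yaw 6.23 zax [-0.002 -0.    -1.   ] F [ 0.09  0.08 -0.32] w 0.004363072509720394 gf 0.0
305 248 12 12
edge [ 0.60185487 -0.00779574  0.04      ]
```

View pics/e.png

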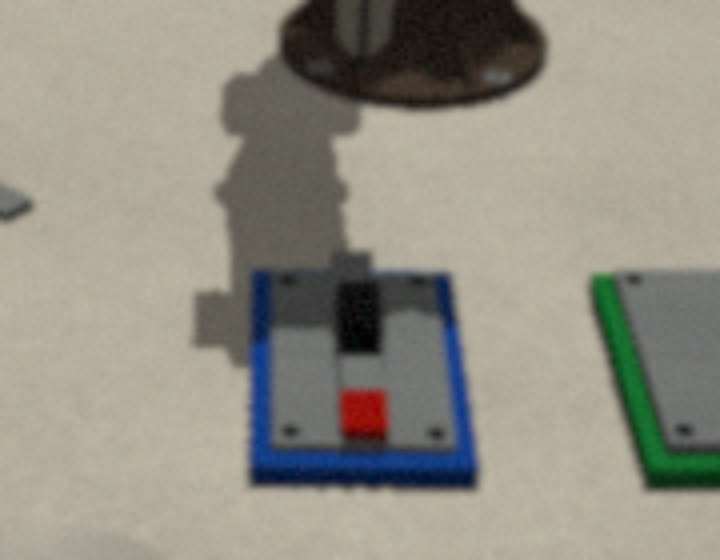

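The straightedge lies centred on the face (red end at crop (363,412), block at (358,318)), and the gripper is clear of it. Both presses bottomed out at over 8 N, so I'm handing in.

```bash
python3 -c "
from cell import *
print(sign_off())"
```

```text
the job is handed in; nothing more can be done
None
```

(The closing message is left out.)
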